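# Hang a screwdriver through the spring gate of a sliding hook on a crowded rack

## Task

Put the red screwdriver away: draw it up out of the wooden block and hang it on the rack's one empty hook, pushing its shank in from the front between the two prongs and past the spring gate to the back, then lowering the handle onto the prongs behind their upturned tips and letting go, so that the gate is shut again in front of the shank. The empty hook slides loosely along its rail, so look or feel for where it stands. Go gently, never forcing the hook, and leave the tools hanging beside it untouched.

Things in the scene. Friction and masses are not known exactly. Their poses are not given: they have to be found in the camera images.
- rack: Tool rack, fixed to the bench: beech foot 90 x 316 x 14, two dark posts, an aluminium rail along y (its front at x = 4, top below 160). Origin on the underside of the foot, below the line of the hooks; -x is the open front. Five forked hooks point to -x: four clamped ones hold tools at y = -112, -66, 66, 112; the empty one slides between. Prong tops z = 160, tops of the upturned tips z = 168.
- hook_mid (a point): Point on the rack (rack axes, rack x = 0, y = 0, z = 160) at the middle of the empty hook's travel. The hook stands anywhere from y = -22 to 22, not reported; 2 N of friction holds it. Prongs: 7 mm rods 7.5 to either side of the hook's middle (slot 8 wide), tips' axes at x = -31.7. Back face between them: x = -10. The hook's body is 20 wide; beside it is only the rail.
- gate (a joint): Angle (rad) of the empty hook's brass spring gate, a short rod across its slot: 0 shut, up to 1.5 swung in (+x), never outward. It lies 10 mm below the prong tops at rack x = -30.5, its pivot 9 mm to the +y side of the hook's middle. A shank pushed in opens it against about 3 N (5 N with friction); it springs shut once the shank's axis is past x = -17 (it is at -12.8 on the back face).
- red_driver: Screwdriver with red handle, 198 long, 0.09 kg. Its own +y points along it from blade tip to handle end, upright: y up. The long axis lies at x = 0, z = 11.6 of its frame. Blade tip y = -99 (7 wide); shank diameter 5.5 from y = -99 to 11; handle y = 11 to 99, eight-sided, 23 to 25.5 across, flat underneath. Grip the handle.
- red_shoulder (a point): Point on the red screwdriver's long axis at the underside of its handle, where the shank begins (0.5 mm above the lowest edge); axes as body red_driver (y up along the tool). 110 mm above the blade tip, 88 mm below the handle's end.
- block: Wooden tool block, fixed, 64 x 110 x 70, origin under its centre; the red screwdriver stands in its middle hole (diameter 8.5, 62 deep, loose, so it may lean a little). To draw it out, lift it more than 62.
- yellow_driver: Yellow screwdriver hung upright in the rack hook at y = 66, beside the empty hook; handle diameter 25, from 160 to 248 above the bench. Its own +y points up. Not to be touched.
- chisel: Chisel with wooden handle hung upright in the rack hook at y = -66, beside the empty hook; handle diameter 29, from 160 to 280 above the bench. Its own +y points up. Not to be touched.
- yellow_driver_b: Second yellow screwdriver, in the hook at y = -112 of the rack. Its own +y points up. Not to be touched.
- chisel_b: Second chisel, in the hook at y = 112 of the rack; handle up to 280 above the bench. Its own +y points up. Not to be touched.

How it is judged:
By the outcome, as a careful person would: the job done as asked, in the order asked, and still so for the second after the job is handed in, with the robot touching nothing.
It also fails if it takes over 58 s, if anything falls off the work surface, if the arm or the gripper's body presses on something with over 40 N, if the wrist force passes 120 N, or if a joint passes its speed limit or range.

## Robot

A 6-joint arm with a two-finger parallel gripper is mounted at the origin on a cart in front of the work surface, level with it; the furniture and walls round the work are solid. World frame = base frame: x ahead of the robot, y to its left, z up, the work surface at z = 0. Lengths are in m, angles in degrees, forces in N, time in s.
With the tool pointing down it reaches from about 0.35 to 0.875 m from the base axis. Payload 4.2 kg.
Tool frame: the origin (TCP) lies between the finger pads; the fingertips stand 19 mm ahead of it and the grasp point (between the pads) is the TCP; z points along the fingers, y is the line along which they close (so a half turn about z gives the same grasp; the last joint's range is limited). The gripper opens to 87 mm and grips with 3 to 60 N. Pads are 19 mm wide; open, the fingers measure 117 mm over their backs; the gripper's body (75 mm by 190 mm) begins 51 mm behind the grasp point.
Start: joints at [-53.48, 22.042, 0.453, 0, -68.411, -14.817], TCP at [0.231, -0.581, 0.242] pointing down, gripper open.
Joint ranges: [-179.83, 179.83], [-69.29, 118.12], [-61.27, 80.66], [-181.25, 117.63], [-171.15, -9.14], [-177.46, 177.46]. Speed limits (degrees/s): [159.86, 159.86, 180, 180, 180, 180].

## Interface

Orientations are given as a 3x3 rotation matrix whose columns are the frame's x, y, z axes.
In Python, from station import r gives the robot as it stands.
- The arm moves only by the tool drive_tool, never from a script. Its argument "steps" is one flat list of numbers, 7 for each row, row after row: the turn, a rotation vector about the tool's x, y, z in rad, then the shift along the tool's x, y, z in m, then the opening, from 0 (shut) to 1 (fully open). A call has 1 to 10 rows; each row shifts and turns the commanded pose from where the row before left it, along the tool's axes as they then stand; what a row does not reach is not made up. A row lasts 1/12 s, in which the tool goes at most 41.7 mm and 7.16 degrees, less where a joint would pass 70% of its speed; a pose out of reach is approached as far as the arm can. A call is refused whole if a number of a shift passes 0.0417 or a number of a turn 0.125, either way. A call with a gripper value outside its range is refused whole. The fingers move at their own pace and stop on an object; the grip force is fixed at half the most. Time passes only in rows, so rows that do not move let the fingers close. It gives the time, the measured TCP pose, the force, the opening and the grip force at its end, in the units of the state.
- r.sense(): the state, without advancing time (a new reading comes with each control period).
- r.capture(name): name is "scene" or "top" or "wrist"; returns the picture (384x512x3 uint8, blue, green, red); there is no depth.
- r.camera_params(name): a dict with "camera_matrix" (3x3 intrinsics, pixels), "extrinsics" (4x4, takes a point from world to camera coordinates). Camera axes: x right, y down, z forward; pixel columns grow to the right and rows downward; lengths in m; the calibration is good to about 2 mm. The wrist camera is an equidistant fisheye: a pixel r from the principal point sees the ray r / f radians off the axis. A picture is of the moment at which its call begins: read the wrist's pose just before it. camera_params takes no time and is no camera call; for the wrist camera it gives the pose at the moment of the call.
- r.finish_job(): hands the job in; it is judged then, once.
The state is a dict: "time_s": time; "joints": joint angles; "joint_velocities": joint speeds; "effort": joint torques, N m; "tcp_pos": TCP position; "ee_rot": TCP orientation; "wrist_force": force on the tool from outside, world axes, zero at the start; "moment": the same for the moment, N m; "gripper_width": opening from 0.0 (shut) to 1.0 (fully open); "gripper_force": force on a finger pad.
Only numpy, scipy, OpenCV 4.12 (cv2) and the standard library are available. Lean on these libraries where they do the work, as an engineer would, in place of code of your own. Each camera call takes 0.05 s, during which the arm holds its last target. There are 200 camera calls.

## Working session

There is one attempt and no reset: what is moved stays moved. The work goes in short steps, Python scripts to look and compute and a tool call to move; the robot and the scene stay as the last step left them, time stands still between calls to the robot, and variables do not carry over. Pictures are saved under pics/ and viewed, at most 10 in all, crops included, and the job is handed in when it is done.

Besides the shell and the picture viewer there is one more tool, called as a command line: name --argument value ..., lists and objects as JSON in quotes. drive_tool: Moves the arm, as the interface text tells. Its arguments: {"type":"object","properties":{"steps":{"type":"array"}},"required":["steps"]}

```bash
mkdir -p pics; cat > h.py <<'E'
import numpy as np, cv2
from station import r
np.set_printoptions(precision=4,suppress=True)
def cam(n):
    p=r.camera_params(n); return np.array(p["camera_matrix"]),np.array(p["extrinsics"])
def ray(n,u,v):
    K,E=cam(n); d=np.linalg.inv(K)@[u,v,1]; R=E[:3,:3]
    return -R.T@E[:3,3], R.T@d/np.linalg.norm(d)
def onz(n,u,v,z):
    o,d=ray(n,u,v); return o+d*(z-o[2])/d[2]
def proj(n,P):
    K,E=cam(n); c=E[:3,:3]@P+E[:3,3]; q=K@c; return q[:2]/q[2]
def tri(a,b):
    (o1,d1),(o2,d2)=a,b; A=np.stack([d1,-d2],1); s=np.linalg.lstsq(A,o2-o1,rcond=None)[0]
    p,q=o1+s[0]*d1,o2+s[1]*d2; return (p+q)/2,np.linalg.norm(p-q)
E
python3 - <<'E'
from h import *
s=r.sense(); print(s["tcp_pos"],s["ee_rot"],s["time_s"],s["gripper_width"])
a=r.capture("scene");b=r.capture("top")
cv2.imwrite("pics/s.png",a);cv2.imwrite("pics/t.png",b)
cv2.imwrite("pics/st.png",cv2.resize(np.hstack([a,b]),None,fx=.78,fy=.78))
for n in("scene","top"):
    K,E=cam(n);print(K,-E[:3,:3].T@E[:3,3],E[:3,:3])
E
```

```text
[ 0.2309 -0.5802  0.2405] [[-0.9292 -0.3696 -0.0009]
 [-0.3696  0.9292  0.002 ]
 [ 0.0001  0.0022 -1.    ]] 0.0 1.0021714882935449
[[365.9079   0.     254.4645]
 [  0.     365.9079 188.565 ]
 [  0.       0.       1.    ]] [-0.0266  0.1809  0.6182] [[-0.6647 -0.7468 -0.0209]
 [-0.4124  0.3901 -0.8233]
 [ 0.623  -0.5386 -0.5672]]
[[479.3942   0.     253.8821]
 [  0.     479.3942 193.0337]
 [  0.       0.       1.    ]] [ 0.4126 -0.2617  0.9705] [[-0.0092 -0.9995  0.0288]
 [-0.9941  0.006  -0.1082]
 [ 0.108  -0.0296 -0.9937]]
```

View pics/s.png

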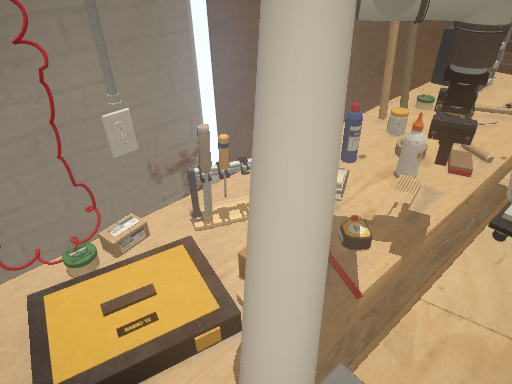

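View pics/t.png

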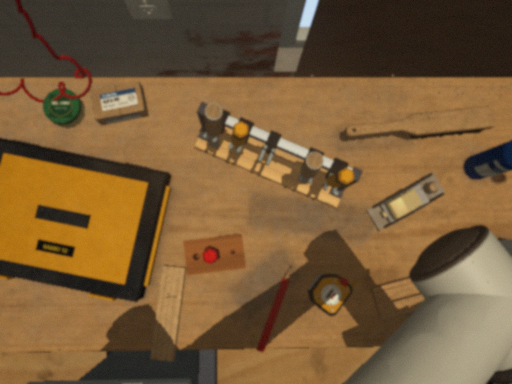

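The scene camera is blocked by the arm. The top view shows the red handle at (211,255) in the block, the rack tools at (210,115), (241,130), (314,160) and (346,176), and the empty hook near (265,155).

```bash
python3 - <<'E'
from h import *
b=cv2.imread("pics/t.png"); hsv=cv2.cvtColor(b,cv2.COLOR_BGR2HSV)
def blobs(m,box):
    x0,y0,x1,y1=box; mm=np.zeros_like(m); mm[y0:y1,x0:x1]=m[y0:y1,x0:x1]
    n,l,s,c=cv2.connectedComponentsWithStats(mm); return [(s[i],c[i]) for i in range(1,n) if s[i][4]>25]
red=cv2.inRange(hsv,(0,170,90),(8,255,255))|cv2.inRange(hsv,(172,170,90),(180,255,255))
for q in blobs(red,(180,230,250,280)):print("red",q,onz("top",*q[1],.206))
ye=cv2.inRange(hsv,(12,170,120),(28,255,255))
for q in blobs(ye,(190,90,370,215)):print("yel",q,onz("top",*q[1],.248))
c=b[90:215,185:370]; cv2.imwrite("pics/c1.png",cv2.resize(c,None,fx=4.3,fy=4.3,interpolation=cv2.INTER_CUBIC))
E
```

```text
red (array([203, 247,  15,  17, 196], dtype=int32), array([209.8571, 255.4541])) [ 0.397  -0.2141  0.206 ]
yel (array([233, 121,  15,  16, 177], dtype=int32), array([240.435, 129.113])) [ 0.5901 -0.2635  0.248 ]
yel (array([339, 168,  15,  16, 181], dtype=int32), array([345.9171, 175.7127])) [ 0.5169 -0.4245  0.248 ]
```

View pics/c1.png

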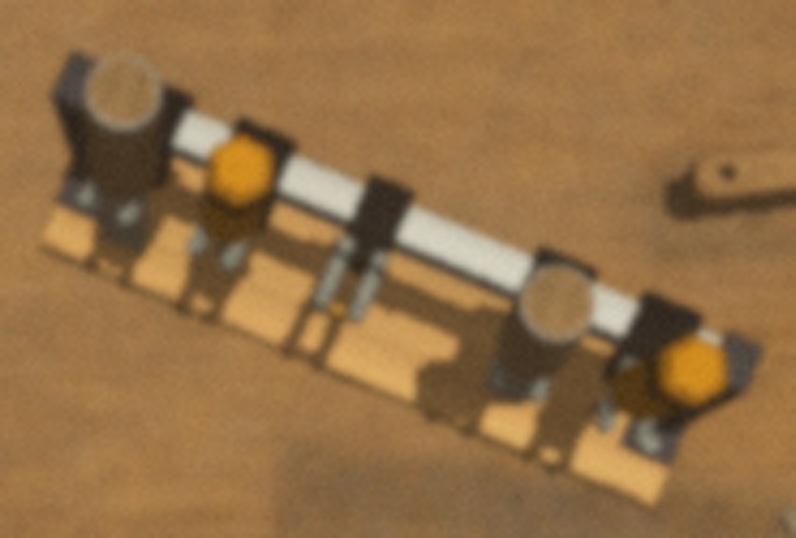

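The crop shows the empty hook's body at about crop (382,210), its prong tips at (325,297) and (362,308), and the gate between them near (338,310).

```bash
cat >> h.py <<'E'
def need(target,yaw=None):
    "tool-frame shift to a world target, and world yaw of tool y"
    s=r.sense(); R=np.array(s["ee_rot"]); p=np.array(s["tcp_pos"])
    print("tcp",p,"shift",R.T@(np.array(target)-p),"y-axis deg",np.degrees(np.arctan2(R[1,1],R[0,1])),"tilt z",R[:,2],"F",np.array(s["wrist_force"]),"t",s["time_s"])
E
python3 - <<'E'
from h import *
f=lambda x,y:((x+.5)/4.3-.5+185,(y+.5)/4.3-.5+90)
yv=np.array([.0732,.1610]);yv/=np.linalg.norm(yv);xv=np.array([yv[1],-yv[0]])
O=np.array([.5901,-.2635])-66e-3*yv+12.8e-3*xv
O2=np.array([.5169,-.4245])+112e-3*yv+12.8e-3*xv
print("O",O,O2,"yaw",np.degrees(np.arctan2(xv[1],xv[0])))
for n,x,y,z in [("tipL",325,297,.168),("tipR",362,308,.168),("gate",338,310,.15),("bodyL",362,190,.16),("bodyR",410,208,.16),("chisel",557,302,.28),("chiselb",124,92,.28)]:
    P=onz("top",*f(x,y),z)[:2]; d=P-O; print(n,P,"rack",d@xv*1e3,d@yv*1e3)
need([.397,-.214,.24])
E
```

```text
O [ 0.5744 -0.3289] [ 0.5749 -0.3278] yaw -24.449317043340805
tipL [ 0.5584 -0.2969] rack -27.81711419191149 22.45835745813214
tipR [ 0.5539 -0.3115] rack -25.84486851627404 7.340203097528269
gate [ 0.5563 -0.3029] rack -27.223223578035434 16.153952816398235
bodyL [ 0.6033 -0.3126] rack 19.581581147823574 26.787276277406008
bodyR [ 0.5959 -0.3318] rack 20.78044654042335 6.2447387636078275
chisel [ 0.536  -0.3711] rack -17.485538489154198 -54.37398078611376
chiselb [ 0.6095 -0.2238] rack -11.529031719272 110.14513035550573
tcp [ 0.231  -0.5802  0.2406] shift [-0.2897  0.2789  0.0011] y-axis deg 111.69165472784738 tilt z [-0.0008  0.0018 -1.    ] F [-0.6012  1.4687 -1.1851] t 0.1
```

drive_tool --steps '[0,0,0,-0.029,0.028,0,1,0,0,0,-0.029,0.028,0,1,0,0,0,-0.029,0.028,0,1,0,0,0,-0.029,0.028,0,1,0,0,0,-0.029,0.028,0,1,0,0,0,-0.029,0.028,0,1,0,0,0,-0.029,0.028,0,1,0,0,0,-0.029,0.028,0,1,0,0,0,-0.029,0.028,0,1,0,0,0,-0.029,0.028,0,1]'

```text
time_s: 0.93
tcp_pos: [0.3971, -0.2113, 0.2415]
ee_rot: [[-0.929, -0.37, -0.0], [-0.37, 0.929, 0.0], [-0.0, 0.0, -1.0]]
wrist_force: [1.7, -0.6, -0.8]
gripper_width: 0.999
gripper_force: 0.0
```

drive_tool --steps '[0,0,-0.096,0,0,0,1,0,0,-0.096,0,0,0,1,0,0,-0.096,0,0,0,1,0,0,-0.096,0,0,0,1,0,0,-0.096,0,0,0,1,0,0,-0.096,0,0,0,1,0,0,-0.096,0,0,0,1,0,0,-0.096,0,0,0,1,0,0,0,0,0,0,1]'

```text
time_s: 1.68
tcp_pos: [0.3968, -0.2132, 0.2412]
ee_rot: [[-0.41, -0.912, -0.001], [-0.912, 0.41, 0.0], [0.0, 0.001, -1.0]]
wrist_force: [-0.3, 0.8, -0.3]
gripper_width: 1.002
gripper_force: 0.0
```

```bash
python3 - <<'E'
from h import *
need([.397,-.214,.24])
K,E=cam("wrist");print(K,-E[:3,:3].T@E[:3,3],E[:3,:3])
w=r.capture("wrist");a=r.capture("scene")
cv2.imwrite("pics/w1.png",w);cv2.imwrite("pics/s1.png",a)
cv2.imwrite("pics/ws1.png",cv2.resize(np.vstack([w,a]),None,fx=.78,fy=.78))
E
```

```text
tcp [ 0.3968 -0.2132  0.2412] shift [ 0.0007 -0.0006  0.0012] y-axis deg 155.79656050886433 tilt z [-0.0007  0.0003 -1.    ] F [-0.3173  0.776  -0.305 ] t 1.6833
[[297.3186   0.     255.201 ]
 [  0.     297.3186 191.4664]
 [  0.       0.       1.    ]] [ 0.367  -0.2783  0.385 ] [[-0.912   0.4102 -0.0002]
 [ 0.3955  0.8794  0.2651]
 [ 0.1089  0.2416 -0.9642]]
```

View pics/ws1.png

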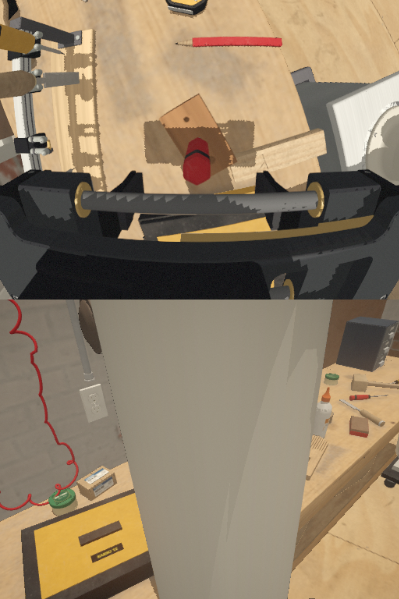

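The wrist view shows the red handle centred between the fingers, with its end face near (252,224) in the full frame. The gripper's long side lies across the image, along the closing line. The arm still covers the scene camera.

drive_tool --steps '[0,0,0,0.001,-0.0005,0.016,1,0,0,0,0,0,0.016,1,0,0,0,0,0,0.016,1,0,0,0,0,0,0.015,1,0,0,0,0,0,0,0.5,0,0,0,0,0,0,0,0,0,0,0,0,0,0,0,0,0,0,0,0,0,0,0,0,0,0,0,0,0,0,0,0,0,0,0]'

```text
time_s: 2.62
tcp_pos: [0.3975, -0.2145, 0.1793]
ee_rot: [[-0.412, -0.911, 0.002], [-0.911, 0.412, -0.0], [-0.0, -0.002, -1.0]]
wrist_force: [-0.0, 0.6, -0.1]
gripper_width: 0.629
gripper_force: 0.0
```

drive_tool --steps '[0,0,0,0,0,0,0,0,0,0,0,0,0,0,0,0,0,0,0,0,0,0,0,0,0,0,0,0]'

```text
time_s: 2.95
tcp_pos: [0.3971, -0.2144, 0.1786]
ee_rot: [[-0.411, -0.911, 0.0], [-0.911, 0.411, -0.0], [0.0, -0.0, -1.0]]
wrist_force: [1.2, 0.4, -0.6]
gripper_width: 0.323
gripper_force: 0.0
```

drive_tool --steps '[0,0,0,0,0,0,0,0,0,0,0,0,0,0,0,0,0,0,0,0,0,0,0,0,0,0,0,0,0,0,0,0,0,0,0]'

```text
time_s: 3.37
tcp_pos: [0.3971, -0.2144, 0.1785]
ee_rot: [[-0.411, -0.911, -0.0], [-0.911, 0.411, -0.0], [0.0, 0.0, -1.0]]
wrist_force: [0.3, -0.7, 0.4]
gripper_width: 0.261
gripper_force: 30.0
```

drive_tool --steps '[0,0,0,0,0,-0.01,0,0,0,0,0,0,-0.01,0,0,0,0,0,0,-0.01,0,0,0,0,0,0,-0.01,0,0,0,0,0,0,-0.01,0,0,0,0,0,0,-0.01,0,0,0,0,0,0,-0.01,0,0,0,0,0,0,-0.01,0,0,0,0,0,0,0,0]'

```text
time_s: 4.12
tcp_pos: [0.398, -0.2147, 0.2602]
ee_rot: [[-0.411, -0.912, 0.004], [-0.912, 0.411, -0.001], [-0.001, -0.004, -1.0]]
wrist_force: [0.7, -0.1, -1.1]
gripper_width: 0.262
gripper_force: 30.0
```

```bash
python3 - <<'E'
from h import *
need([.53,-.30,.2585])
w=r.capture("wrist");a=r.capture("scene");t=r.capture("top")
for n,i in(("w2",w),("s2",a),("t2",t)):cv2.imwrite(f"pics/{n}.png",i)
cv2.imwrite("pics/wt2.png",np.hstack([cv2.resize(w,(400,300)),cv2.resize(t,(400,300))]))
E
```

```text
tcp [ 0.398  -0.2147  0.2602] shift [ 0.0235 -0.1554  0.0022] y-axis deg 155.7222229345285 tilt z [ 0.0035 -0.001  -1.    ] F [ 0.7142 -0.1442 -1.1152] t 4.1167
```

View pics/wt2.png

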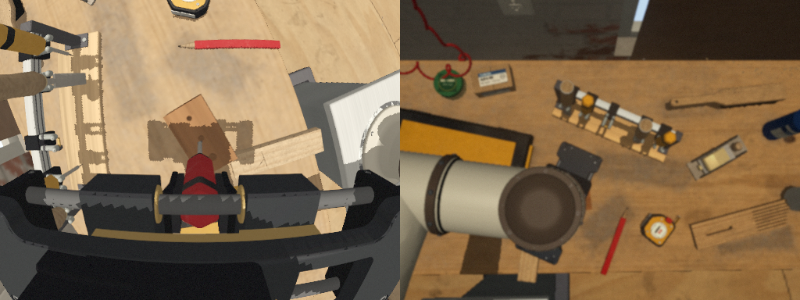

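The driver is clear of the block and its shank shows at about (200,145) in the wrist half. The rack hooks are at the left. I'll move to just in front of the hook.

drive_tool --steps '[0,0,0,0.0016,-0.0133,0,0,0,0,0,0.0016,-0.0133,0,0,0,0,0,0.0016,-0.0133,0,0,0,0,0,0.0016,-0.0133,0,0,0,0,0,0.0016,-0.0133,0,0,0,0,0,0.0016,-0.0133,0,0,0,0,0,0.0016,-0.0133,0,0,0,0,0,0.0016,-0.0133,0.005,0,0,0,0,0.0016,-0.0133,0.005,0,0,0,0,0.0016,-0.0133,0.005,0]'

```text
time_s: 5.1
tcp_pos: [0.5118, -0.2838, 0.2419]
ee_rot: [[-0.412, -0.911, -0.002], [-0.911, 0.412, 0.001], [0.0, 0.002, -1.0]]
wrist_force: [0.4, 0.4, -1.7]
gripper_width: 0.257
gripper_force: 30.0
```

drive_tool --steps '[0,0,0,0,0,0.003,0,0,0,0,0,0,0,0,0,0,0,0,0,0,0]'

```text
time_s: 5.35
tcp_pos: [0.5109, -0.2834, 0.2395]
ee_rot: [[-0.412, -0.911, -0.002], [-0.911, 0.412, 0.001], [0.0, 0.003, -1.0]]
wrist_force: [0.5, 0.1, -1.2]
gripper_width: 0.264
gripper_force: 30.0
```

```bash
python3 - <<'E'
from h import *
need([.5125,-.2837,.24])
K,E=cam("wrist"); np.savez("pics/w3.npz",K=K,E=E,s=np.r_[r.sense()["tcp_pos"]])
w=r.capture("wrist");a=r.capture("scene")
cv2.imwrite("pics/w3.png",w);cv2.imwrite("pics/s3.png",a)
cv2.imwrite("pics/w3b.png",cv2.resize(w[100:300,100:350],None,fx=3,fy=3,interpolation=cv2.INTER_CUBIC))
E
```

```text
tcp [ 0.5109 -0.2834  0.2395] shift [-0.0004 -0.0016 -0.0005] y-axis deg 155.69568717984507 tilt z [-0.0024  0.0008 -1.    ] F [ 0.5264  0.0772 -1.2423] t 5.35
```

View pics/w3b.png

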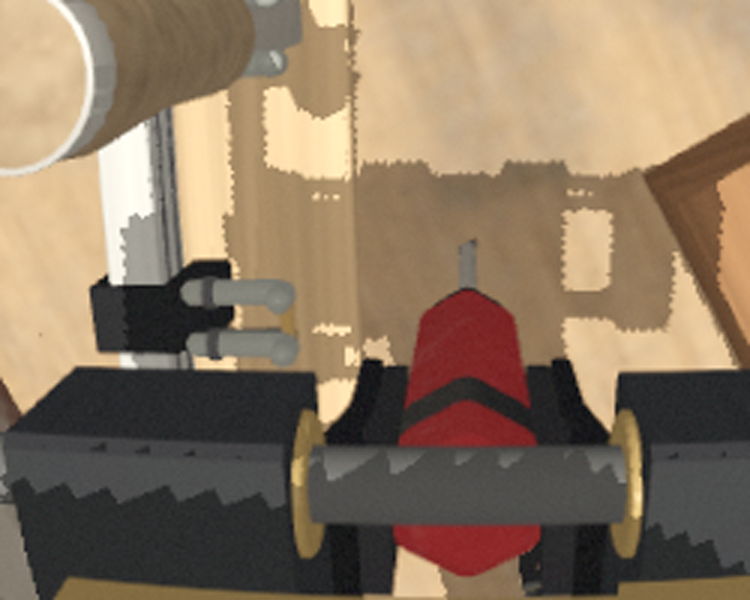

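The wrist crop shows the empty hook's tips at crop (283,293) and (283,345), with the gate between them at (289,320). The blade tip is at (468,242), and the chisel handle is at upper left, well clear.

```bash
cat >> h.py <<'E'
def fray(u,v,KE=None):
    K,E=KE if KE else cam("wrist"); x,y=(u-K[0,2])/K[0,0],(v-K[1,2])/K[1,1]
    t=np.hypot(x,y); d=np.array([x/t*np.sin(t),y/t*np.sin(t),np.cos(t)]); R=E[:3,:3]
    return -R.T@E[:3,3],R.T@d
def fproj(P):
    K,E=cam("wrist"); c=E[:3,:3]@P+E[:3,3]; t=np.arctan2(np.hypot(c[0],c[1]),c[2]); q=c[:2]/np.hypot(c[0],c[1])*t
    return K[0,0]*q[0]+K[0,2],K[1,1]*q[1]+K[1,2]
def fz(u,v,z):
    o,d=fray(u,v); return o+d*(z-o[2])/d[2]
E
python3 - <<'E'
from h import *
f=lambda x,y:((x+.5)/3-.5+100,(y+.5)/3-.5+100)
T=np.array(r.sense()["tcp_pos"]); R=np.array(r.sense()["ee_rot"])
def show(n,x,y,z):
    P=fz(*f(x,y),z); print(n,P,"tool x,y mm rel TCP",(R.T@(P-T))[:2]*1e3); return P
for a in [("tipR",283,290,.167),("tipL",284,343,.167),("rootR",205,292,.1565),("rootL",205,343,.1565),("gate",289,320,.151),("rail1",167,110,.16),("rail2",182,365,.16),("blade",468,242,T[2]-.1705),("blade_b",469,242,.069+.003),("shank_at_edge",466,289,T[2]-.085)]: show(*a)
print((np.array(fproj(T-[0,0,.1705]))+.5-100)*3-.5)
E
```

```text
tipR [ 0.5507 -0.31    0.167 ] tool x,y mm rel TCP [  7.9365 -46.962 ]
tipL [ 0.5573 -0.297   0.167 ] tool x,y mm rel TCP [ -6.5706 -47.5891]
rootR [ 0.5746 -0.3167  0.1565] tool x,y mm rel TCP [  4.2281 -71.4619]
rootL [ 0.5819 -0.3037  0.1565] tool x,y mm rel TCP [-10.6482 -72.7948]
gate [ 0.5584 -0.2987  0.151 ] tool x,y mm rel TCP [ -5.4796 -49.2611]
rail1 [ 0.5596 -0.3652  0.16  ] tool x,y mm rel TCP [ 54.6437 -77.745 ]
rail2 [ 0.5899 -0.3014  0.16  ] tool x,y mm rel TCP [-16.0386 -79.1434]
blade [ 0.5114 -0.2811  0.0702] tool x,y mm rel TCP [-2.2392  0.7778]
blade_b [ 0.5109 -0.2813  0.072 ] tool x,y mm rel TCP [-1.8214  1.1366]
shank_at_edge [ 0.509  -0.2879  0.1557] tool x,y mm rel TCP [4.9673 0.194 ]
[465.7898 235.996 ]
```

drive_tool --steps '[0,0,0,0,-0.005,0,0,0,0,0,0,-0.005,0,0,0,0,0,0,-0.005,0,0,0,0,0,0,-0.005,0,0,0,0,0,0,-0.005,0,0,0,0,0,0,-0.005,0,0,0,0,0,0,-0.003,0,0,0,0,0,0,0,0,0,0,0,0,0,0,0,0]'

```text
time_s: 6.2
tcp_pos: [0.5418, -0.2973, 0.2403]
ee_rot: [[-0.412, -0.911, -0.001], [-0.911, 0.412, 0.0], [-0.0, 0.001, -1.0]]
wrist_force: [-0.2, 0.6, -0.6]
gripper_width: 0.262
gripper_force: 30.0
```

```bash
python3 - <<'E'
from h import *
need([.5125,-.2837,.24])
w=r.capture("wrist");a=r.capture("scene")
cv2.imwrite("pics/w4.png",w);cv2.imwrite("pics/s4.png",a)
cv2.imwrite("pics/w4b.png",cv2.resize(w[150:250,160:290],None,fx=6,fy=6,interpolation=cv2.INTER_CUBIC))
E
```

```text
tcp [ 0.5418 -0.2973  0.2403] shift [-0.0003  0.0323  0.0003] y-axis deg 155.6982152535358 tilt z [-0.0006  0.0003 -1.    ] F [-0.1937  0.6325 -0.638 ] t 6.2
```

View pics/w4b.png

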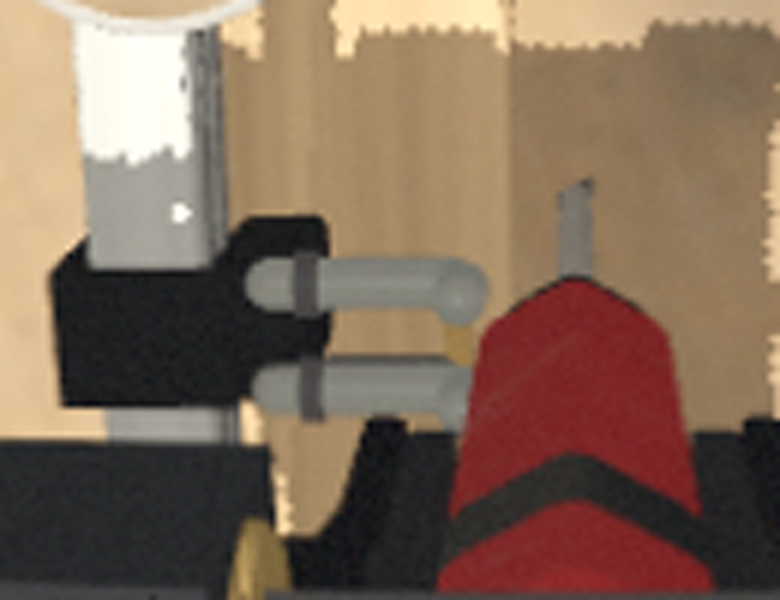

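The close crop shows the near prong tip at (463,287) and the prong lines at rows 285 and 387. The gate is at (458,343), the shank meets the handle edge at (576,270), and the blade tip is at (576,183).

```bash
python3 - <<'E'
from h import *
f=lambda x,y:((x+.5)/6-.5+160,(y+.5)/6-.5+150)
T=np.array(r.sense()["tcp_pos"]); R=np.array(r.sense()["ee_rot"])
def show(n,x,y,z):
    P=fz(*f(x,y),z); q=(R.T@(P-T))*1e3; print(n,P,"tool",q); return q
for a in [("tipR",463,287,.166),("prR",420,284,.1575),("prL",420,387,.1575),("prR2",340,283,.1575),("prL2",340,387,.1575),("bodyR",328,216,.157),("bodyRback",52,275,.157),("bodyLback",62,405,.157),("rail1",226,60,.157),("rail2",238,430,.157),("blade",576,183,T[2]-.1705)]: show(*a)
c=fray(*f(0,0))[0]; print("cam",(R.T@(c-T))*1e3)
q=(R.T@(c-T)); s=(12.0e-3,60.5e-3)
# handle near edge ray meets shank axis plane x~1
zz=q[2]+(s[1]-q[2])*(q[0]-.001)/(q[0]-.013); print(zz); show("shank",576,268,T[2]-zz)
# handle underside near edge
show("edge",576,276,T[2]-.0605)
E
```

```text
tipR [ 0.5513 -0.3092  0.166 ] tool [  6.8694 -13.7936  74.4706]
prR [ 0.5579 -0.3098  0.1575] tool [  4.7585 -20.0776  82.9684]
prL [ 0.5642 -0.2967  0.1575] tool [ -9.774  -20.452   82.9681]
prR2 [ 0.5677 -0.3144  0.1575] tool [  4.8832 -30.8049  82.9647]
prL2 [ 0.5742 -0.3012  0.1575] tool [ -9.8377 -31.3812  82.9643]
bodyR [ 0.5651 -0.3232  0.157 ] tool [ 13.9706 -32.1563  83.4643]
bodyRback [ 0.6038 -0.3317  0.157 ] tool [  5.7731 -70.9137  83.4509]
bodyLback [ 0.6118 -0.3145  0.157 ] tool [-13.1341 -71.1321  83.4506]
rail1 [ 0.5682 -0.3477  0.157 ] tool [ 35.0129 -45.0121  83.4601]
rail2 [ 0.5903 -0.3012  0.157 ] tool [-16.4569 -46.0065  83.4592]
blade [ 0.5418 -0.2951  0.07  ] tool [ -1.9859   0.6699 170.5002]
cam [  71.6148    0.5904 -143.8099]
0.10232761426457038
shank [ 0.5404 -0.2983  0.1381] tool [  1.4575   0.6536 102.3279]
edge [ 0.5359 -0.3083  0.18  ] tool [12.3878  0.643  60.5004]
```

```bash
python3 - <<'E'
from h import *
a=cv2.imread("pics/s4.png"); hsv=cv2.cvtColor(a,cv2.COLOR_BGR2HSV)
T=np.array(r.sense()["tcp_pos"])
for z in (0.02,-.06,-.085,-.1,-.17): 
    p=proj("scene",T+[0,0,z]); print(z,p,hsv[int(p[1]),int(p[0])] if 0<p[0]<512 and 0<p[1]<384 else None)
red=cv2.inRange(hsv,(0,150,60),(8,255,255))|cv2.inRange(hsv,(172,150,60),(180,255,255))
n,l,s,c=cv2.connectedComponentsWithStats(red); print([(s[i],c[i]) for i in range(1,n) if s[i][4]>25])
t=r.capture("top");cv2.imwrite("pics/t4.png",t)
E
```

```text
0.02 [248.5666 131.8302] [22 33 86]
-0.06 [249.5897 162.8539] [ 18  47 170]
-0.085 [249.8877 171.8881] [ 19  44 174]
-0.1 [250.0618 177.1693] [ 20  43 173]
-0.17 [250.8321 200.5262] [ 21  41 180]
[(array([  10,    0,   90,  253, 1038], dtype=int32), array([ 54.0145, 119.0539])), (array([351, 103,   9,   9,  68], dtype=int32), array([355.1618, 107.3235])), (array([448, 123,   7,   6,  35], dtype=int32), array([451.1714, 125.6857])), (array([457, 122,  16,   7,  85], dtype=int32), array([464.4353, 124.7529])), (array([448, 168,  24,   9, 110], dtype=int32), array([459.5545, 172.1   ])), (array([352, 215,   6,   6,  31], dtype=int32), array([354.4839, 217.9032])), (array([  0, 249,  63,  21, 216], dtype=int32), array([ 29.9352, 262.162 ])), (array([322, 248,  41,  51, 389], dtype=int32), array([342.1157, 273.6632]))]
```

drive_tool --steps '[0,0,0,-0.0015,0,0.001,0,0,0,0,0,-0.002,0.001,0,0,0,0,0,-0.002,0.001,0,0,0,0,0,-0.002,0,0,0,0,0,0,-0.002,0,0,0,0,0,0,-0.002,0,0,0,0,0,0,0,0,0]'

```text
time_s: 6.93
tcp_pos: [0.552, -0.3002, 0.2374]
ee_rot: [[-0.411, -0.911, 0.0], [-0.911, 0.411, -0.0], [0.0, -0.0, -1.0]]
wrist_force: [1.2, 0.0, -0.8]
gripper_width: 0.263
gripper_force: 30.0
```

drive_tool --steps '[0,0,0,0,-0.001,0,0,0,0,0,0,-0.001,0,0,0,0,0,0,-0.001,0,0,0,0,0,0,0,0,0]'

```text
time_s: 7.27
tcp_pos: [0.5535, -0.301, 0.2373]
ee_rot: [[-0.411, -0.911, -0.002], [-0.911, 0.411, 0.001], [0.0, 0.003, -1.0]]
wrist_force: [-2.7, 1.9, 0.3]
gripper_width: 0.261
gripper_force: 30.0
```

drive_tool --steps '[0,0,0,0,-0.001,0,0,0,0,0,0,-0.001,0,0,0,0,0,0,-0.001,0,0,0,0,0,0,-0.001,0,0,0,0,0,0,0,0,0]'

```text
time_s: 7.68
tcp_pos: [0.5576, -0.3028, 0.2373]
ee_rot: [[-0.411, -0.911, -0.001], [-0.911, 0.411, 0.0], [0.0, 0.001, -1.0]]
wrist_force: [-3.1, 1.1, -0.2]
gripper_width: 0.262
gripper_force: 30.0
```

```bash
python3 - <<'E'
from h import *
s=r.sense();R=np.array(s["ee_rot"]);print("F tool",R.T@np.array(s["wrist_force"]),"M",R.T@np.array(s["moment"]))
need([.5418,-.2973,.2403])
w=r.capture("wrist");cv2.imwrite("pics/w5.png",w)
cv2.imwrite("pics/w5b.png",cv2.resize(w[150:250,160:290],None,fx=6,fy=6,interpolation=cv2.INTER_CUBIC))
E
```

```text
F tool [0.3248 3.2828 0.1556] M [-1.3892  0.062   0.0358]
tcp [ 0.5576 -0.3028  0.2373] shift [ 0.0015  0.0166 -0.003 ] y-axis deg 155.7014735654627 tilt z [-0.0014  0.0005 -1.    ] F [-3.1259  1.0549 -0.1508] t 7.6833
```

View pics/w5b.png

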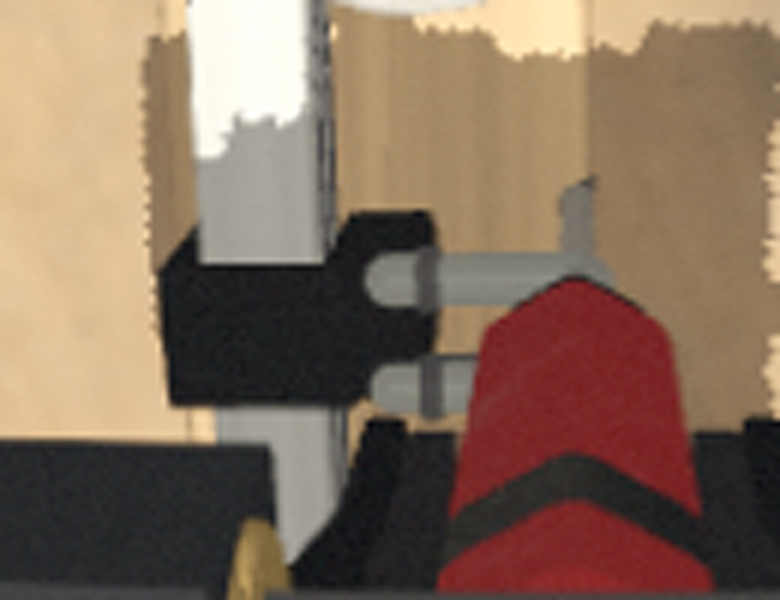

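The crop shows the near prong running under the handle, with its tip end at about (610,280). The shank is at column 576, between the prongs. Resistance is a steady 3.3 N straight back, so it is the gate opening. I'll continue.

drive_tool --steps '[0,0,0,0,-0.0015,0,0,0,0,0,0,-0.0015,0,0,0,0,0,0,-0.0015,0,0,0,0,0,0,-0.0015,0,0,0,0,0,0,-0.0015,0,0,0,0,0,0,-0.0015,0,0,0,0,0,0,0,0,0]'

```text
time_s: 8.32
tcp_pos: [0.5676, -0.3075, 0.2381]
ee_rot: [[-0.411, -0.911, 0.004], [-0.911, 0.411, -0.002], [0.0, -0.004, -1.0]]
wrist_force: [-0.7, -2.3, -0.5]
gripper_width: 0.262
gripper_force: 30.0
```

drive_tool --steps '[0,0,0,0,-0.001,0,0,0,0,0,0,-0.001,0,0,0,0,0,0,-0.001,0,0,0,0,0,0,0,0,0]'

```text
time_s: 8.65
tcp_pos: [0.5697, -0.3077, 0.2378]
ee_rot: [[-0.411, -0.912, 0.002], [-0.912, 0.411, -0.0], [-0.001, -0.002, -1.0]]
wrist_force: [0.3, -0.5, -1.2]
gripper_width: 0.265
gripper_force: 30.0
```

```bash
python3 - <<'E'
from h import *
s=r.sense();R=np.array(s["ee_rot"]);print("F tool",R.T@np.array(s["wrist_force"]),"M",R.T@np.array(s["moment"]))
need([.5418,-.2973,.2403])
E
```

```text
F tool [ 0.3359 -0.5152  1.2394] M [-0.0391  0.032  -0.02  ]
tcp [ 0.5697 -0.3077  0.2378] shift [ 0.002   0.0297 -0.0025] y-axis deg 155.72411992671533 tilt z [ 0.0019 -0.0002 -1.    ] F [ 0.3339 -0.5182 -1.2386] t 8.65
```

drive_tool --steps '[0,0,0,0,-0.001,0,0,0,0,0,0,-0.001,0,0,0,0,0,0,0,0,0,0,0,0,0,0,0,0]'

```text
time_s: 8.98
tcp_pos: [0.5708, -0.3086, 0.2375]
ee_rot: [[-0.411, -0.911, 0.0], [-0.911, 0.411, 0.0], [-0.0, -0.0, -1.0]]
wrist_force: [0.0, -0.8, -0.6]
gripper_width: 0.264
gripper_force: 30.0
```

drive_tool --steps '[0,0,0,0,-0.001,0,0,0,0,0,0,0,0,0,0,0,0,0,0,0,0]'

```text
time_s: 9.23
tcp_pos: [0.5716, -0.3091, 0.2375]
ee_rot: [[-0.411, -0.911, 0.0], [-0.911, 0.411, 0.0], [-0.0, -0.0, -1.0]]
wrist_force: [0.8, 0.5, -0.3]
gripper_width: 0.259
gripper_force: 30.0
```

```bash
python3 - <<'E'
from h import *
s=r.sense();R=np.array(s["ee_rot"]);print("F tool",R.T@np.array(s["wrist_force"]),"M",R.T@np.array(s["moment"]))
need([.5418,-.2973,.2403])
E
```

```text
F tool [-0.7666 -0.5122  0.255 ] M [-0.0725 -0.0096 -0.002 ]
tcp [ 0.5716 -0.3091  0.2375] shift [ 0.0015  0.032  -0.0028] y-axis deg 155.70618905339145 tilt z [ 0.  0. -1.] F [ 0.7822  0.488  -0.2549] t 9.2333
```

drive_tool --steps '[0,0,0,0,-0.0007,0,0,0,0,0,0,0,0.002,0,0,0,0,0,0,0.002,0,0,0,0,0,0,0.002,0,0,0,0,0,0,0.002,0,0,0,0,0,0,0.002,0,0,0,0,0,0,0.002,0,0,0,0,0,0,0.001,0,0,0,0,0,0,0,0]'

```text
time_s: 9.98
tcp_pos: [0.5721, -0.3092, 0.2241]
ee_rot: [[-0.411, -0.911, -0.0], [-0.911, 0.411, 0.0], [-0.0, 0.001, -1.0]]
wrist_force: [0.4, 0.2, -1.8]
gripper_width: 0.26
gripper_force: 30.0
```

drive_tool --steps '[0,0,0,0,0,0.001,0,0,0,0,0,0,0.001,0,0,0,0,0,0,0,0]'

```text
time_s: 10.23
tcp_pos: [0.5723, -0.3093, 0.2225]
ee_rot: [[-0.411, -0.911, 0.0], [-0.911, 0.411, 0.0], [-0.0, -0.0, -1.0]]
wrist_force: [-0.3, 0.1, -0.7]
gripper_width: 0.269
gripper_force: 30.0
```

drive_tool --steps '[0,0,0,0,0,0.001,0,0,0,0,0,0,0,0,0,0,0,0,0,0,0]'

```text
time_s: 10.48
tcp_pos: [0.5723, -0.3093, 0.2215]
ee_rot: [[-0.411, -0.911, 0.0], [-0.911, 0.411, 0.0], [-0.0, -0.0, -1.0]]
wrist_force: [0.4, 0.5, -1.2]
gripper_width: 0.26
gripper_force: 30.0
```

drive_tool --steps '[0,0,0,0,0,0.001,0,0,0,0,0,0,0,0,0,0,0,0,0,0,0]'

```text
time_s: 10.73
tcp_pos: [0.5723, -0.3093, 0.2205]
ee_rot: [[-0.411, -0.911, 0.0], [-0.911, 0.411, 0.0], [-0.0, -0.0, -1.0]]
wrist_force: [1.1, 0.6, -0.9]
gripper_width: 0.262
gripper_force: 30.0
```

drive_tool --steps '[0,0,0,0,0,0.0007,0,0,0,0,0,0,0,0,0,0,0,0,0,0,0]'

```text
time_s: 10.98
tcp_pos: [0.5723, -0.3094, 0.2202]
ee_rot: [[-0.411, -0.911, 0.0], [-0.911, 0.411, -0.0], [-0.0, -0.0, -1.0]]
wrist_force: [-0.1, 1.0, 0.1]
gripper_width: 0.264
gripper_force: 30.0
```

drive_tool --steps '[0,0,0,0,0,0.0008,0,0,0,0,0,0,0,0,0,0,0,0,0,0,0]'

```text
time_s: 11.23
tcp_pos: [0.5723, -0.3094, 0.22]
ee_rot: [[-0.411, -0.912, 0.001], [-0.912, 0.411, -0.001], [0.0, -0.001, -1.0]]
wrist_force: [-0.7, 2.0, 4.7]
gripper_width: 0.263
gripper_force: 30.0
```

```bash
python3 - <<'E'
from h import *
s=r.sense();R=np.array(s["ee_rot"]);print("F tool",R.T@np.array(s["wrist_force"]),"M",R.T@np.array(s["moment"]))
need([.5418,-.2973,.2403])
w=r.capture("wrist");cv2.imwrite("pics/w6.png",w)
cv2.imwrite("pics/w6b.png",cv2.resize(w[110:270,130:340],None,fx=3.7,fy=3.7,interpolation=cv2.INTER_CUBIC))
E
```

```text
F tool [-1.541   1.4289 -4.6846] M [-0.5995 -0.5045 -0.0302]
tcp [ 0.5723 -0.3094  0.22  ] shift [ 0.0015  0.0328 -0.0204] y-axis deg 155.72018324601913 tilt z [ 0.0007 -0.0005 -1.    ] F [-0.6723  1.9947  4.6831] t 11.2333
```

View pics/w6b.png

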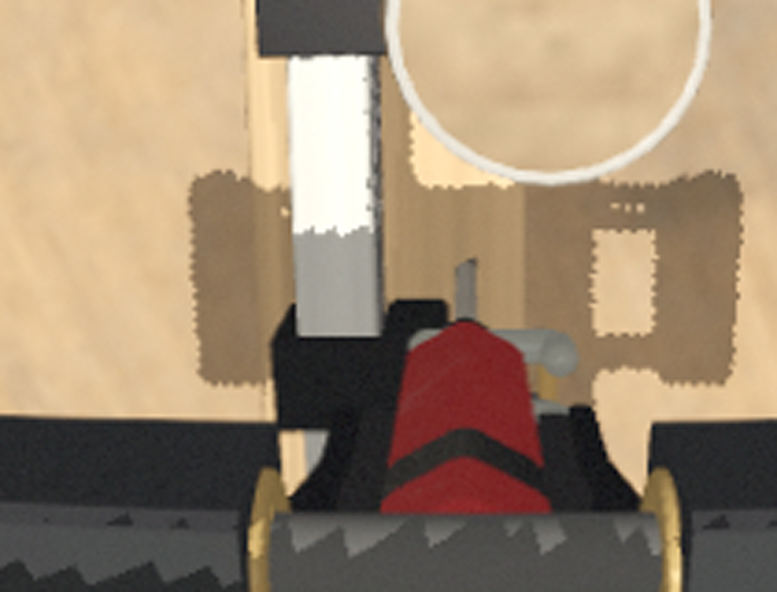

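The crop shows the handle seated behind the upturned tip at (560,352). The brass gate lies across the slot in front at (546,380), so it is shut. The chisel is well clear. I'll ease the load and let go.

drive_tool --steps '[0,0,0,0,0,-0.0005,0,0,0,0,0,0,0,0.3,0,0,0,0,0,0,0.35,0,0,0,0,0,0,0.4,0,0,0,0,0,0,0.5,0,0,0,0,0,0,0.6,0,0,0,0,0,0,0.6,0,0,0,0,0,0,0.6,0,0,0,0,0,0,0.6]'

```text
time_s: 12.03
tcp_pos: [0.5722, -0.3094, 0.2195]
ee_rot: [[-0.411, -0.911, -0.0], [-0.911, 0.411, -0.0], [0.0, 0.0, -1.0]]
wrist_force: [0.9, -0.4, -0.2]
gripper_width: 0.589
gripper_force: 0.0
```

```bash
python3 - <<'E'
from h import *
s=r.sense();print(s["wrist_force"],s["gripper_width"],s["tcp_pos"])
w=r.capture("wrist");cv2.imwrite("pics/w7.png",w)
a=cv2.imread("pics/w6.png");
h=lambda i:(lambda q:cv2.inRange(q,(0,150,60),(8,255,255))|cv2.inRange(q,(172,150,60),(180,255,255)))(cv2.cvtColor(i,cv2.COLOR_BGR2HSV))[180:300,200:320]
for i in(a,w):
    y,x=np.nonzero(h(i));print(len(x),x.mean()+200,y.mean()+180,x.min()+200,x.max()+200,y.min()+180,y.max()+180)
E
```

```text
[ 0.8537 -0.4275 -0.1708] 0.5885892131960331 [ 0.5722 -0.3094  0.2195]
2028 255.2199211045365 240.35897435897436 231 279 197 291
1986 254.3534743202417 239.37210473313192 229 278 197 290
```

Released, and the handle hardly moved. I'll retreat straight up.

drive_tool --steps '[0,0,0,0,0,-0.006,0.6,0,0,0,0,0,-0.01,0.6,0,0,0,0,0,-0.015,0.6,0,0,0,0,0,-0.015,0.6,0,0,0,0,0,-0.015,0.6,0,0,0,0,0,-0.015,0.6,0,0,0,0,0,-0.015,0.6,0,0,0,0,0,-0.015,0.6,0,0,0,0,0,-0.015,0.6,0,0,0,0,0,0,0.6]'

```text
time_s: 12.92
tcp_pos: [0.5733, -0.3102, 0.3458]
ee_rot: [[-0.411, -0.912, 0.008], [-0.912, 0.411, -0.004], [0.0, -0.009, -1.0]]
wrist_force: [0.4, 0.1, 0.8]
gripper_width: 0.598
gripper_force: 0.0
```

drive_tool --steps '[0,0,0,0,0.03,0,0.6,0,0,0,0,0.03,0,0.6,0,0,0,0,0.03,0,0.6,0,0,0,0,0.03,0,0.6,0,0,0,0,0.03,0,0.6,0,0,0,0,0.03,0,0.6,0,0,0,0,0,0,0.6,0,0,0,0,0,0,0.6]'

```text
time_s: 13.58
tcp_pos: [0.407, -0.2349, 0.3415]
ee_rot: [[-0.411, -0.912, 0.002], [-0.912, 0.411, -0.0], [-0.001, -0.002, -1.0]]
wrist_force: [0.2, -0.2, 0.2]
gripper_width: 0.596
gripper_force: 0.0
```

```bash
python3 - <<'E'
from h import *
need([.5722,-.3094,.25])
w=r.capture("wrist");t=r.capture("top");cv2.imwrite("pics/w8.png",w);cv2.imwrite("pics/t8.png",t)
cv2.imwrite("pics/f8.png",np.vstack([cv2.resize(w[0:300,0:400],(480,360)),cv2.resize(t[90:215,185:370],(480,240))[:,:480]])[:600])
E
```

```text
tcp [ 0.407  -0.2349  0.3415] shift [ 0.0001 -0.181   0.0919] y-axis deg 155.73538813046036 tilt z [ 0.0024 -0.0004 -1.    ] F [ 0.1746 -0.1982  0.1954] t 13.5833
```

View pics/f8.png

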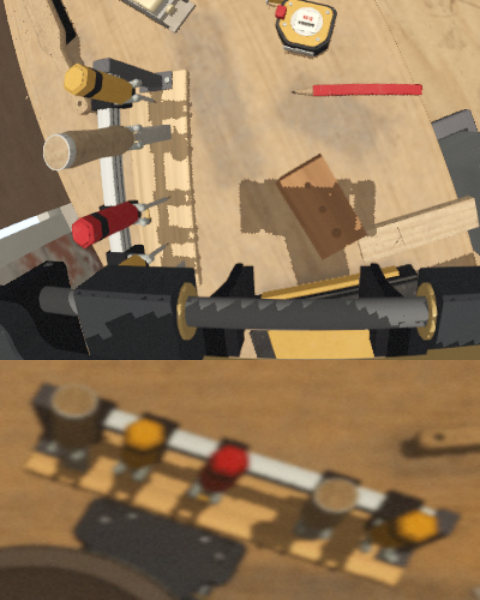

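The last picture shows the red driver hanging upright in the hook between the yellow driver and the chisel. The neighbouring tools look unmoved and the gripper is clear.

```bash
python3 -c "from station import r; print(r.finish_job())"
```

```text
the job is handed in; nothing more can be done
None
```

The red screwdriver now hangs on the formerly empty hook, behind the upturned tips. The gate was shut in front of the shank just before release, and the job is handed in at about 14 s. The highest contact force I read was about 5 N, and the neighbouring tools look unmoved.

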